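# Put the hand meter away in the push-push drawer

## Robot

A 7-joint arm with a two-finger parallel gripper is mounted at the origin on a cart in front of the work surface, level with it; the furniture and walls round the work are solid. World frame = base frame: x ahead of the robot, y to its left, z up, the work surface at z = 0. Lengths are in m, angles in rad, forces in N, time in s.
With the tool pointing down it reaches from about 0.4 to 0.85 m from the base axis. Payload 4.5 kg.
Tool frame: the origin (TCP) lies at the very end of the fingers, on their centre line; the grasp point (between the pads) lies 19 mm behind it; z points along the fingers, y is the line along which they close (so a half turn about z gives the same grasp; the last joint's range is limited). The gripper opens to 88 mm and grips with 3 to 60 N. Pads are 18 mm wide; open, the fingers measure 123 mm over their backs; the gripper's body (75 mm by 187 mm) begins 45 mm behind the grasp point.
Start: joints at [1.176, 0.689, -0.195, 1.565, 0.157, 0.902, -0.215], TCP at [0.26, -0.568, 0.239] pointing down, gripper open.
Joint ranges: [-3.01, 3.01], [-0.46, 2.08], [-1.47, 1.51], [0.13, 2.56], [-1, 4.14], [0.04, 2.09], [-2.66, 2.66]. Speed limits (rad/s): [2.57, 2.57, 3.14, 3.14, 3.14, 3.14, 3.14].

## Interface

Orientations are given as a unit quaternion [x, y, z, w].
In Python, from plant import r, eyes, nets gives the robot as it stands.
- The arm moves only by the shell command python3 -m pendant 'ROWS' [FORCE]. ROWS is JSON, a list of rows, each an object of numbers: "claw": the opening, from 0 (shut) to 1 (fully open); "dx", "dy", "dz": the shift along the world's x, y, z in mm; "twist": the turn about the world's z in rad. In form: [{"claw": .., "dx": .., "dy": .., "dz": .., "twist": ..}, ...]. A call has 1 to 8 rows; each row is the pose to reach, as a shift and turn from the pose commanded when the call began; what a row does not reach only later rows make up. A row lasts 1/10 s, in which the tool goes at most 50 mm and 8.59 degrees, less where a joint would pass 70% of its speed; a pose out of reach is approached as far as the arm can. A call with a gripper value outside its range is refused whole. The fingers move at their own pace and stop on an object; FORCE is the grip in N (left out, the last holds). Time passes only in rows, so rows that repeat a pose let the fingers close. It gives the time, the measured TCP pose, the force, the opening and the grip force at its end, in the units of the state.
- r.get_state(): the state, without advancing time (a new reading comes with each control period).
- eyes.snapshot(name): name is "scene" or "top"; returns (picture, depth): 384x512x3 uint8, blue, green, red; 384x512 float32, m along the optical axis (not along the pixel's ray), 0 where there is no reading.
- eyes.camera_info(name): a dict with "K" (3x3 intrinsics, pixels), "D" ([k1, k2, p1, p2, k3] as OpenCV has them; the pictures are not rectified), "world_to_cam" (4x4, takes a point from world to camera coordinates). Camera axes: x right, y down, z forward; pixel columns grow to the right and rows downward; lengths in m; the calibration is good to about 2 mm. A picture is of the moment at which its call begins. camera_info takes no time and is no camera call.
- r.finish_job(): hands the job in; it is judged then, once.
Trained networks look in the newest picture that a camera, given by its name, has taken for a name from the list of things; names that differ only in an ending like _2 or _b are one class to them, and where a whole thing is asked for, a point or a joint stands for the part that bears it (a point fixed in the world has none). Each returns a list of dicts, best first, with "confidence" (0 to 1); they miss things now and then, are a little off and sometimes report something else, mostly with a low value. They report only what shows in the picture. A call takes as long as a camera call.
- nets.spot_in(camera, query): "box" ([left, top, width, height] as shares, 0 to 1, of the picture: columns of its width, rows of its height, round what is visible of it).
- nets.place_of(camera, query): "position" ([column, row] as shares, 0 to 1, of the picture: columns of its width, rows of its height: a listed point, or the origin of a listed thing).
The state is a dict: "clock": time; "q": joint angles; "qd": joint speeds; "joint_torque": joint torques, N m; "tool_pos": TCP position; "eef_rot": TCP orientation; "contact_force": force on the tool from outside, world axes, zero at the start; "moment": the same for the moment, N m; "opening": opening from 0.0 (shut) to 1.0 (fully open); "finger_force": force on a finger pad.
Only numpy, scipy, OpenCV 4.12 (cv2) and the standard library are available. Lean on these libraries where they do the work, as an engineer would, in place of code of your own. Each camera call takes 0.05 s, during which the arm holds its last target. There are 200 camera calls.

## Task

Press the blue bar of the sample drawer all the way in so that the drawer springs out. Take the hand meter out of its charging cradle, lay it on the green pad with its keys up and let go, take it again across its width and put it flat, keys up, into the drawer's well. Then press the drawer in until it latches, and make sure that it stays shut when you let go; press gently (stop when you feel the end stop), do not drop the meter, and leave the other things where they stand.

Things in the scene. Friction and masses are not known exactly. Their poses are not given: they have to be found in the camera images.
- meter_centre (a point): centre of the hand meter: off-white slab with rounded edges, 62 wide (its x axis), 125 long (y), 21 mm thick (z, which points out of the face with the keys), 0.13 to 0.21 kg. It starts on a long edge in the cradle (x up), its top 70 mm above the worktop, 38 mm out of the slot; grip it there across its 21 mm. Its edges are rounded: let go on edge on a flat surface, it falls over
- cradle: black charging cradle, fixed to the worktop, 100 x 74 mm base, 32 mm high, with an open-ended slot 23.5 mm wide along its x axis that holds the meter; origin under its centre. The keys of the meter face its +y side
- pad_top (a point): centre of the top of a flat green pad, 190 (x) x 210 (y) x 3 mm, fixed to the worktop; z up
- unit_front (a point): middle of the front of the fixed white drawer unit (136 deep, 176 wide, 64 mm high), 30 mm up; x axis points into the unit, the way the drawer is pressed. Its push-push latch works as in a ball pen: press the drawer in to the firm end stop and let go, and a shut drawer springs out, an open one stays shut. A press more than 2 mm short of the stop may not toggle it
- drawer_push (a point): middle of the front face of the drawer's blue push bar (150 wide, 14 thick, its top 32 mm above the worktop, its underside 7 mm); moves with the drawer; x axis points into the unit. With the drawer shut the bar still stands 22 mm out of the unit
- drawer_well (a point): centre of the floor of the well in the drawer's tray, 24 mm above the worktop; the well is 75 (x) by 139 (y) mm with an 8 mm high rim 3 mm thick, its front rim against the push bar; moves with the drawer. With the drawer open the unit's front stands about 61 mm behind the well's centre
- drawer (a joint): drawer slide: 0 is shut and latched, 0.095 m is fully sprung out, negative is pressed in beyond shut. A spring of about 1.5 to 5 N always drives it out. The firm end stop lies 12 to 16 mm beyond shut (it differs from unit to unit and cannot be seen). From open it latches only if it had sprung out fully before
- amber_bottle: bystander: tall brown bottle, white cap, 58 mm across, 195 high; origin under its centre
- strip_canister: bystander: white canister with purple cap, 40 mm across, 85 high; origin under its centre
- yellow_pot: bystander: specimen pot with yellow lid, 62 mm across, 62 high; origin under its centre
- white_pot: bystander: specimen pot with white lid, 62 mm across, 62 high; origin under its centre
- tape: bystander: roll of blue tape lying flat, 63 mm across, 16 high; origin under its centre
- syrup_bottle: bystander: brown bottle with white cap, 44 mm across, 135 high; origin under its centre

How it is judged:
By the outcome, as a careful person would: the job done as asked, in the order asked, and still so for the second after the job is handed in, with the robot touching nothing.
It also fails if it takes over 67 s, if anything falls off the work surface, if the arm or the gripper's body presses on something with over 40 N, if the wrist force passes 120 N, or if a joint passes its speed limit or range.

## Working session

There is one attempt and no reset: what is moved stays moved. The work goes in short steps, Python scripts to look and compute and a shell command to move; the robot and the scene stay as the last step left them, time stands still between calls to the robot, and variables do not carry over. Pictures are saved under pics/ and viewed, at most 10 in all, crops included, and the job is handed in when it is done.

```bash
ls; mkdir -p pics; cat > h.py <<'E'
import numpy as np,cv2
from plant import r,eyes,nets
def ray(cam,px):
    i=eyes.camera_info(cam);K=np.array(i["K"],float);D=np.array(i["D"],float);T=np.array(i["world_to_cam"])
    u=cv2.undistortPoints(np.array(px,float).reshape(-1,1,2),K,D).reshape(-1,2)
    R,t=T[:3,:3],T[:3,3]
    return -R.T@t,(np.c_[u,np.ones(len(u))])@R
def at_z(cam,px,z):
    o,d=ray(cam,px);return o+d*((z-o[2])/d[:,2])[:,None]
def cloud(cam,dep):
    h,w=dep.shape;vv,uu=np.mgrid[:h,:w]
    o,d=ray(cam,np.c_[uu.ravel(),vv.ravel()])
    P=o+d*dep.reshape(-1,1);P[dep.ravel()==0]=np.nan
    return P.reshape(h,w,3)
def pix(cam,P):
    i=eyes.camera_info(cam);T=np.array(i["world_to_cam"])
    rv,_=cv2.Rodrigues(T[:3,:3]);return cv2.projectPoints(np.array(P,float).reshape(-1,1,3),rv,T[:3,3],np.array(i["K"],float),np.array(i["D"],float))[0].reshape(-1,2)
E
python3 - <<'E'
from h import *
ims={}
for c in("scene","top"):
    im,d=eyes.snapshot(c);ims[c]=im;cv2.imwrite(f"pics/{c}0.png",im);np.save(f"{c}0.npy",d)
    C=cloud(c,d)
    for q in "meter_centre cradle pad_top unit_front drawer_push drawer_well amber_bottle strip_canister yellow_pot white_pot tape syrup_bottle".split():
        for e in nets.place_of(c,q)[:2]:
            p=np.array(e["position"])*[512,384];x,y=np.clip(p.astype(int),0,[511,383])
            print(c,q,round(e["confidence"],2),p.round(),C[y,x].round(3))
E
```

```text
pics
scene meter_centre 0.81 [306. 198.] [ 0.485 -0.337  0.059]
scene meter_centre 0.2 [255. 187.] [ 0.553 -0.078  0.027]
scene cradle 0.74 [303. 208.] [ 0.451 -0.334  0.027]
scene cradle 0.2 [196. 168.] [0.631 0.288 0.024]
scene pad_top 0.78 [179. 182.] [0.507 0.296 0.   ]
scene unit_front 0.7 [255. 185.] [ 0.56  -0.069  0.027]
scene drawer_push 0.61 [256. 189.] [ 0.545 -0.086  0.023]
scene drawer_well 0.97 [259. 184.] [ 0.592 -0.078  0.025]
scene amber_bottle 0.92 [212. 172.] [0.644 0.2   0.013]
scene amber_bottle 0.36 [261. 183.] [ 0.601 -0.083  0.022]
scene strip_canister 0.59 [256. 185.] [ 0.554 -0.077  0.031]
scene strip_canister 0.47 [193. 171.] [0.626 0.298 0.003]
scene yellow_pot 0.47 [179. 171.] [0.61  0.376 0.001]
scene white_pot 0.78 [354. 210.] [ 0.523 -0.517  0.023]
scene white_pot 0.26 [176. 170.] [0.613 0.397 0.002]
scene tape 0.6 [350. 223.] [ 0.461 -0.52  -0.001]
scene syrup_bottle 0.95 [371. 217.] [ 0.497 -0.592  0.027]
top meter_centre 0.57 [329. 197.] [ 0.523 -0.322  0.066]
top meter_centre 0.47 [137. 163.] [0.631 0.294 0.053]
top cradle 0.61 [327. 200.] [ 0.512 -0.317  0.058]
top pad_top 0.66 [146. 214.] [0.469 0.274 0.002]
top unit_front 0.58 [253. 187.] [ 0.558 -0.082  0.034]
top drawer_push 0.65 [253. 188.] [ 0.555 -0.078  0.032]
top drawer_well 0.55 [251. 173.] [ 0.596 -0.075  0.061]
top amber_bottle 0.69 [163. 157.] [0.635 0.199 0.114]
top strip_canister 0.73 [139. 161.] [0.636 0.29  0.057]
top white_pot 0.72 [110. 160.] [0.635 0.38  0.063]
top white_pot 0.62 [387. 193.] [ 0.535 -0.509  0.059]
top tape 0.64 [386. 220.] [ 0.456 -0.521  0.005]
top tape 0.49 [253. 182.] [ 0.573 -0.078  0.023]
top syrup_bottle 0.56 [409. 199.] [ 0.514 -0.573  0.078]
```

View pics/top0.png

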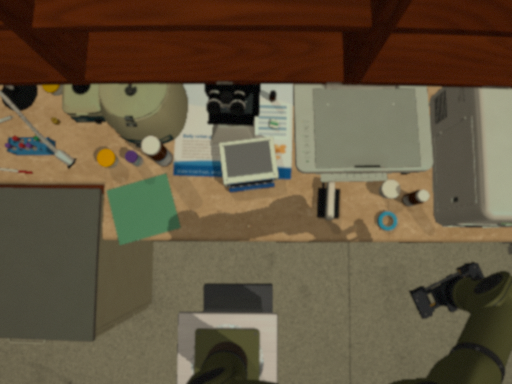

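View pics/scene0.png

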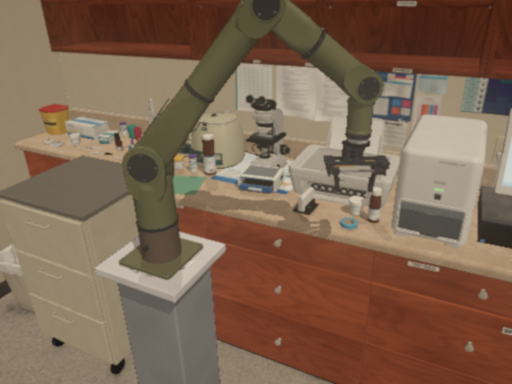

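Top view: the white meter stands in the black cradle at about (329,198), and the drawer unit is at (250,163) with its blue bar at (250,185). The green pad is at (144,208). The syrup bottle, white pot and tape are on the right. In the scene view the cradle is at (305,202).

```bash
python3 - <<'E'
from h import *
im=cv2.imread("pics/top0.png");d=np.load("top0.npy");C=cloud("top",d);hsv=cv2.cvtColor(im,cv2.COLOR_BGR2HSV)
def rect(m,n):
    P=C[m];P=P[~np.isnan(P[:,0])]
    if len(P)<4: print(n,len(P));return
    (c,s,a)=cv2.minAreaRect(P[:,:2].astype(np.float32)); print(n,len(P),np.round(c,4),np.round(s,3),round(a,1),"z",np.nanmedian(P[:,2]).round(4))
vv,uu=np.mgrid[:384,:512]
box=lambda a,b,c,e:(uu>=a)&(uu<=c)&(vv>=b)&(vv<=e)
z=C[...,2]
rect(box(310,175,350,225)&(z>.045)&(z<.09),"meter top")
rect(box(310,175,350,225)&(z>.015)&(z<.09),"cradle")
rect(box(100,165,190,250)&(hsv[...,0]>40)&(hsv[...,0]<90)&(hsv[...,1]>80),"pad")
rect(box(205,130,290,182)&(z>.05)&(z<.075),"unit")
rect(box(210,170,285,200)&(hsv[...,0]>95)&(hsv[...,0]<130)&(hsv[...,1]>90)&(z>.015)&(z<.045),"bar")
for n,q in(("meter",[311,175,350,225]),):
    print(z[190:210:4,318:342].round(3))
a=cv2.resize(cv2.imread("pics/scene0.png")[180:225,280:335],None,fx=7,fy=7,interpolation=cv2.INTER_CUBIC)
b=cv2.resize(im[125:225,195:355],None,fx=4.8,fy=4.8,interpolation=cv2.INTER_CUBIC)[:,:]
w=np.zeros((600,800,3),np.uint8); 
a=cv2.resize(a,(330,270));b=cv2.resize(b,(528,330));w[:270,:330]=a;w[270:,:528]=b
c=cv2.resize(cv2.imread("pics/scene0.png")[155:200,225:300],(450,270),interpolation=cv2.INTER_CUBIC);w[:270,340:790]=c
cv2.imwrite("pics/crop1.png",w)
# heights along robot
S=cloud("scene",np.load("scene0.npy"));P=S[150:225,280:335].reshape(-1,3)
m=(P[:,2]>.036)&(P[:,2]<.068)&(abs(P[:,0]-.52)<.1)&(abs(P[:,1]+.32)<.04);print(m.sum(),P[m].mean(0),P[m].min(0),P[m].max(0))
print(r.get_state()["eef_rot"],r.get_state()["clock"])
E
```

```text
meter top 289 [ 0.5109 -0.3268] [0.022 0.124] 87.4 z 0.0682
cradle 655 [ 0.5243 -0.3521] [0.097 0.152] 89.4 z 0.0346
pad 3240 [0.4849 0.283 ] [0.184 0.206] 16.7 z 0.002
unit 2366 [ 0.6593 -0.0609] [0.183 0.179] 7.6 z 0.0639
bar 147 [ 0.5569 -0.0766] [0.013 0.141] 7.8 z 0.0312
[[ 0.007  0.009  0.011  0.005  0.004  0.033  0.032  0.034  0.033  0.042
   0.064  0.066  0.067  0.069  0.071  0.07   0.067  0.031  0.026  0.005
   0.009  0.007  0.005  0.   ]
 [ 0.006  0.013  0.006  0.008  0.018  0.028  0.034  0.032  0.029  0.055
   0.069  0.069  0.068  0.07   0.073  0.067  0.067  0.035  0.035  0.029
   0.001  0.011  0.007  0.001]
 [ 0.009  0.008  0.006  0.007  0.025  0.03   0.032  0.033  0.032  0.05
   0.064  0.073  0.072  0.072  0.068  0.071  0.07   0.031  0.025  0.033
   0.008  0.006  0.    -0.007]
 [ 0.007  0.007  0.009  0.009  0.029  0.033  0.032  0.032  0.03   0.057
   0.066  0.066  0.071  0.07   0.071  0.068  0.032  0.034  0.027  0.009
   0.009  0.007 -0.003  0.001]
 [ 0.011  0.007  0.001  0.006  0.029  0.028  0.03   0.034  0.045  0.064
   0.073  0.067  0.068  0.074  0.065  0.07   0.031  0.033  0.027  0.004
   0.009  0.007 -0.001 -0.001]]
162 [ 0.49528044 -0.32768094  0.05476017] [ 0.44514044 -0.34033172  0.03614017] [ 0.61469775 -0.28002366  0.06793124]
[ 9.77100251e-01  2.12779458e-01 -5.53697001e-06  3.29767366e-05] 1.3
```

View pics/crop1.png

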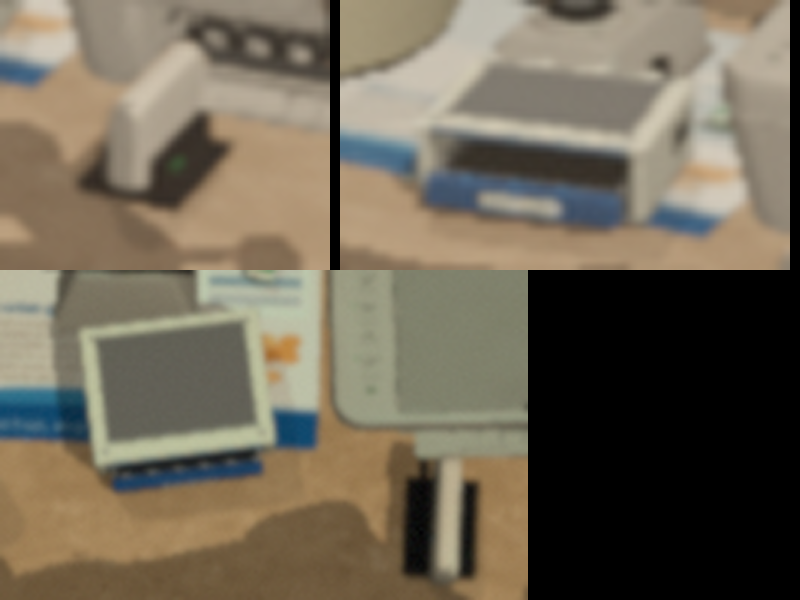

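Cradle and meter: the meter's length lies along world x (yaw −2.6°). No keys show on the right-hand face, so they probably face left, which I'll check once it is lifted. The bar front is near (0.550, −0.078) at yaw 7.8°. I'll go to the bar now.

```bash
python3 -m pendant '[{"claw":0,"dx":110,"dy":370,"dz":-20,"twist":-0.29},{"claw":0,"dx":110,"dy":370,"dz":-20,"twist":-0.29},{"claw":0,"dx":110,"dy":370,"dz":-20,"twist":-0.29},{"claw":0,"dx":110,"dy":370,"dz":-20,"twist":-0.29},{"claw":0,"dx":110,"dy":370,"dz":-20,"twist":-0.29},{"claw":0,"dx":110,"dy":370,"dz":-20,"twist":-0.29},{"claw":0,"dx":110,"dy":370,"dz":-20,"twist":-0.29},{"claw":0,"dx":110,"dy":370,"dz":-20,"twist":-0.29}]' 20; python3 - <<'E'
from h import *
s=r.get_state();print(s)
E
```

```text
clock: 2.1
tool_pos: [0.3707, -0.1954, 0.2189]
eef_rot: [0.997, 0.071, 0.0, -0.0]
contact_force: [0.1, -0.9, 0.5]
opening: 0.296
finger_force: 0.0
{'clock': 2.1, 'q': array([ 0.41908078,  0.46853347, -0.06403563,  2.18238725,  0.05928886,
        0.49172562, -1.11950857]), 'qd': array([-0.89846626, -0.04718314,  0.10650002,  0.23007106, -0.05722973,
       -0.20428956, -0.76257369]), 'joint_torque': array([ 4.69506472e+00, -3.68094170e+01,  2.83771902e-01, -8.89951319e+00,
        2.56319228e-02,  2.38030069e-01,  6.73531853e-01]), 'tool_pos': array([ 0.37068342, -0.19536377,  0.21889109]), 'eef_rot': array([ 9.97493843e-01,  7.07513770e-02,  4.21819061e-04, -3.12406478e-04]), 'contact_force': array([ 0.09256464, -0.86898403,  0.52443488]), 'moment': array([-0.01025692, -0.03626625, -0.02426895]), 'finger_force': 0.0, 'opening': 0.2956877974099273}
```

```bash
python3 -m pendant '[{"claw":0,"dx":100,"dy":110,"dz":-60},{"claw":0,"dx":100,"dy":110,"dz":-60},{"claw":0,"dx":100,"dy":110,"dz":-100},{"claw":0,"dx":100,"dy":110,"dz":-201},{"claw":0,"dx":100,"dy":110,"dz":-201},{"claw":0,"dx":100,"dy":110,"dz":-201},{"claw":0,"dx":100,"dy":110,"dz":-201},{"claw":0,"dx":100,"dy":110,"dz":-201}]'
python3 - <<'E'
from h import *
d0=[]
im,d=eyes.snapshot("top");cv2.imwrite("pics/t1.png",im)
s=r.get_state();print(s["tool_pos"],s["contact_force"],s["opening"])
C=cloud("top",d)
for q in("drawer_push","unit_front"):
    for e in nets.place_of("top",q)[:1]:
        p=np.array(e["position"])*[512,384];print(q,p,at_z("top",p,.0195 if q=="drawer_push" else .03))
E
```

```text
[ 0.37242813 -0.18968727  0.21863738] [-0.15725426  4.57735334  0.43076946] 0.25319388307523155
drawer_push [250.112  191.1168] [[ 0.54294286 -0.07230976  0.0195    ]]
unit_front [251.904  183.7056] [[ 0.56590253 -0.07802085  0.03      ]]validation failed for argument at $[0]...
```

```bash
python3 -m pendant '[{"claw":0,"dx":95,"dy":109,"dz":-60,"twist":0},{"claw":0,"dx":95,"dy":109,"dz":-60,"twist":0},{"claw":0,"dx":95,"dy":109,"dz":-60,"twist":0},{"claw":0,"dx":95,"dy":109,"dz":-100,"twist":0},{"claw":0,"dx":95,"dy":109,"dz":-150,"twist":0},{"claw":0,"dx":95,"dy":109,"dz":-201,"twist":0},{"claw":0,"dx":95,"dy":109,"dz":-201,"twist":0},{"claw":0,"dx":95,"dy":109,"dz":-201,"twist":0}]'
```

```text
clock: 3.05
tool_pos: [0.4642, -0.0907, 0.0176]
eef_rot: [0.998, 0.068, -0.001, 0.0]
contact_force: [0.8, 0.6, 1.3]
opening: 0.007
finger_force: 0.0
```

```bash
python3 -m pendant '[{"claw":0,"dx":30,"dy":4,"dz":0,"twist":0},{"claw":0,"dx":50,"dy":7,"dz":0,"twist":0},{"claw":0,"dx":60,"dy":8,"dz":0,"twist":0},{"claw":0,"dx":66,"dy":9,"dz":0,"twist":0},{"claw":0,"dx":70,"dy":9.5,"dz":0,"twist":0},{"claw":0,"dx":74,"dy":10,"dz":0,"twist":0},{"claw":0,"dx":76,"dy":10.3,"dz":0,"twist":0},{"claw":0,"dx":76,"dy":10.3,"dz":0,"twist":0}]'
```

```text
clock: 3.85
tool_pos: [0.5393, -0.0795, 0.0176]
eef_rot: [0.998, 0.069, -0.002, 0.0]
contact_force: [-2.9, 0.1, 1.0]
opening: 0.003
finger_force: 1.2
```

```bash
python3 -m pendant '[{"claw":0,"dx":2,"dy":0.3,"dz":0,"twist":0},{"claw":0,"dx":4,"dy":0.5,"dz":0,"twist":0},{"claw":0,"dx":6,"dy":0.8,"dz":0,"twist":0},{"claw":0,"dx":8,"dy":1.1,"dz":0,"twist":0},{"claw":0,"dx":8,"dy":1.1,"dz":0,"twist":0}]'; python3 -m pendant '[{"claw":0,"dx":1,"dy":0.1,"dz":0,"twist":0},{"claw":0,"dx":2,"dy":0.3,"dz":0,"twist":0},{"claw":0,"dx":2,"dy":0.3,"dz":0,"twist":0}]'
```

```text
clock: 4.35
tool_pos: [0.547, -0.0784, 0.0174]
eef_rot: [0.998, 0.069, -0.002, 0.0]
contact_force: [-5.2, -1.4, 2.2]
opening: 0.007
finger_force: 2.6
clock: 4.65
tool_pos: [0.5492, -0.0781, 0.0174]
eef_rot: [0.998, 0.069, -0.002, 0.0]
contact_force: [-4.7, -1.1, 1.5]
opening: 0.006
finger_force: 2.5
```

```bash
python3 -m pendant '[{"claw":0,"dx":1,"dy":0.1,"dz":0,"twist":0},{"claw":0,"dx":2,"dy":0.3,"dz":0,"twist":0},{"claw":0,"dx":2,"dy":0.3,"dz":0,"twist":0}]'
```

```text
clock: 4.95
tool_pos: [0.5511, -0.0779, 0.0174]
eef_rot: [0.998, 0.069, -0.002, 0.0]
contact_force: [-5.6, -0.9, 3.0]
opening: 0.002
finger_force: 2.6
```

```bash
python3 -m pendant '[{"claw":0,"dx":1,"dy":0.1,"dz":0,"twist":0},{"claw":0,"dx":2,"dy":0.3,"dz":0,"twist":0},{"claw":0,"dx":2,"dy":0.3,"dz":0,"twist":0}]'; python3 -m pendant '[{"claw":0,"dx":1,"dy":0.1,"dz":0,"twist":0},{"claw":0,"dx":1,"dy":0.1,"dz":0,"twist":0}]'
```

```text
clock: 5.25
tool_pos: [0.5531, -0.0776, 0.0174]
eef_rot: [0.998, 0.069, -0.002, 0.0]
contact_force: [-4.8, -1.5, 2.9]
opening: 0.004
finger_force: 2.6
clock: 5.45
tool_pos: [0.554, -0.0775, 0.0174]
eef_rot: [0.998, 0.069, -0.002, 0.0]
contact_force: [-4.7, -1.3, 3.1]
opening: 0.006
finger_force: 2.7
```

```bash
for i in 1 ; do python3 -m pendant '[{"claw":0,"dx":1,"dy":0.1,"dz":0,"twist":0},{"claw":0,"dx":1.5,"dy":0.2,"dz":0,"twist":0}]'; done
```

```text
clock: 5.65
tool_pos: [0.5544, -0.0775, 0.0174]
eef_rot: [0.998, 0.069, -0.003, 0.0]
contact_force: [-7.1, -0.8, 5.1]
opening: 0.004
finger_force: 3.9
```

```bash
python3 -m pendant '[{"claw":0,"dx":1,"dy":0.1,"dz":0,"twist":0},{"claw":0,"dx":1.5,"dy":0.2,"dz":0,"twist":0}]'
```

```text
clock: 5.85
tool_pos: [0.5545, -0.0774, 0.0174]
eef_rot: [0.998, 0.069, -0.004, 0.0]
contact_force: [-9.7, -2.3, 7.4]
opening: 0.007
finger_force: 5.0
```

```bash
python3 -m pendant '[{"claw":0,"dx":1,"dy":0.1,"dz":0,"twist":0},{"claw":0,"dx":1,"dy":0.1,"dz":0,"twist":0}]'
```

```text
clock: 6.05
tool_pos: [0.5545, -0.0774, 0.0173]
eef_rot: [0.998, 0.069, -0.005, 0.0]
contact_force: [-10.8, -1.8, 7.9]
opening: 0.006
finger_force: 5.4
```

End stop felt at TCP x≈0.5545. I'll back off now.

```bash
python3 -m pendant '[{"claw":0,"dx":-30,"dy":-4,"dz":0,"twist":0},{"claw":0,"dx":-80,"dy":-11,"dz":0,"twist":0},{"claw":0,"dx":-125,"dy":-17,"dz":0,"twist":0},{"claw":0,"dx":-140,"dy":-19,"dz":0,"twist":0},{"claw":0,"dx":-140,"dy":-19,"dz":50,"twist":0},{"claw":0.5,"dx":-140,"dy":-19,"dz":100,"twist":0},{"claw":0.5,"dx":-140,"dy":-19,"dz":120,"twist":0},{"claw":0.5,"dx":-140,"dy":-50,"dz":120,"twist":-0.1}]'
python3 - <<'E'
from h import *
im,d=eyes.snapshot("top");cv2.imwrite("pics/t2.png",im)
for q in("drawer_push","drawer_well"):
    for e in nets.place_of("top",q)[:1]:
        p=np.array(e["position"])*[512,384];print(q,e["confidence"],p,at_z("top",p,.0195 if q=="drawer_push" else .024))
C=cloud("top",d);hsv=cv2.cvtColor(im,cv2.COLOR_BGR2HSV);z=C[...,2]
m=np.zeros(z.shape,bool);m[170:235,205:290]=1
m&=(hsv[...,0]>95)&(hsv[...,0]<130)&(hsv[...,1]>90)&(z>.015)&(z<.045)
P=C[m];print(len(P),cv2.minAreaRect(P[:,:2].astype(np.float32)))
E
```

```text
clock: 6.85
tool_pos: [0.4243, -0.1232, 0.1409]
eef_rot: [1.0, 0.022, 0.006, -0.001]
contact_force: [0.9, 0.2, -0.2]
opening: 0.248
finger_force: 0.0
drawer_push 0.85 [254.72   219.1104] [[ 0.45175395 -0.08809585  0.0195    ]]
drawer_well 0.9 [251.2896 202.9056] [[ 0.50388372 -0.07655156  0.024     ]]
6 ((0.46253520250320435, -0.061679184436798096), (0.009693634696304798, 0.0036548327188938856), 89.1038818359375)
```

```bash
python3 -m pendant '[{"claw":0.6,"dx":10,"dy":-50,"dz":0,"twist":-0.09},{"claw":0.6,"dx":85,"dy":-204,"dz":0,"twist":-0.09},{"claw":0.6,"dx":85,"dy":-204,"dz":0,"twist":-0.09},{"claw":0.6,"dx":85,"dy":-204,"dz":0,"twist":-0.09},{"claw":0.6,"dx":85,"dy":-204,"dz":0,"twist":-0.09},{"claw":0.6,"dx":85,"dy":-204,"dz":0,"twist":-0.09},{"claw":0.6,"dx":85,"dy":-204,"dz":-50,"twist":-0.09},{"claw":0.6,"dx":85,"dy":-204,"dz":-50,"twist":-0.09}]'
python3 - <<'E'
from h import *
s=r.get_state();print(s["tool_pos"],s["eef_rot"])
im,d=eyes.snapshot("top");C=cloud("top",d);z=C[...,2]
w=[]
for n,(cam) in enumerate(("top","scene")):
    im,d=eyes.snapshot(cam)
    if cam=="top":c=im[150:240,280:400]
    else:c=im[170:230,265:345]
    w.append(cv2.resize(c,(395,296),interpolation=cv2.INTER_CUBIC))
cv2.imwrite("pics/g1.png",np.hstack(w))
E
```

```text
clock: 7.8
tool_pos: [0.5011, -0.3261, 0.0821]
eef_rot: [1.0, -0.024, -0.005, -0.003]
contact_force: [-0.5, 1.0, -0.2]
opening: 0.598
finger_force: 0.0
[ 0.50113355 -0.32605461  0.08212694] [ 0.99969527 -0.02386543 -0.00530429 -0.00341689]
```

View pics/g1.png

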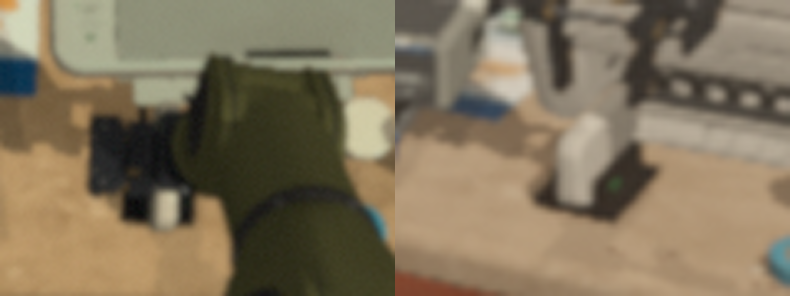

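Left: the gripper is above the meter, whose near end shows at (165,208). Right: the meter sits between the fingers. I'll go down and grip.

```bash
python3 -m pendant '[{"claw":0.6,"dx":9,"dy":-1,"dz":-20,"twist":0},{"claw":0.6,"dx":9,"dy":-1,"dz":-45,"twist":0},{"claw":0.6,"dx":9,"dy":-1,"dz":-45,"twist":0},{"claw":0.1,"dx":9,"dy":-1,"dz":-45,"twist":0},{"claw":0.1,"dx":9,"dy":-1,"dz":-45,"twist":0},{"claw":0.1,"dx":9,"dy":-1,"dz":-45,"twist":0},{"claw":0.1,"dx":9,"dy":-1,"dz":-45,"twist":0},{"claw":0.1,"dx":9,"dy":-1,"dz":-45,"twist":0}]' 15
```

```text
clock: 8.75
tool_pos: [0.5146, -0.3298, 0.0438]
eef_rot: [1.0, -0.025, 0.001, -0.001]
contact_force: [-0.4, 3.6, 6.3]
opening: 0.244
finger_force: 14.9
```

```bash
python3 -m pendant '[{"claw":0.1,"dx":0,"dy":0,"dz":3,"twist":0},{"claw":0.1,"dx":0,"dy":0,"dz":10,"twist":0},{"claw":0.1,"dx":0,"dy":0,"dz":25,"twist":0},{"claw":0.1,"dx":0,"dy":0,"dz":50,"twist":0},{"claw":0.1,"dx":0,"dy":0,"dz":90,"twist":0},{"claw":0.1,"dx":-60,"dy":60,"dz":110,"twist":0},{"claw":0.1,"dx":-60,"dy":100,"dz":110,"twist":0},{"claw":0.1,"dx":-60,"dy":100,"dz":110,"twist":0}]' 25
python3 - <<'E'
from h import *
s=r.get_state();p=s["tool_pos"];print(p,s["eef_rot"],s["opening"])
w=[]
for cam in("top","scene"):
    im,d=eyes.snapshot(cam);u,v=pix(cam,p)[0].astype(int);k=30
    c=im[v-k:v+k,u-k:u+k];w.append(cv2.resize(c,(396,396),interpolation=cv2.INTER_CUBIC))
cv2.imwrite("pics/g2.png",np.hstack(w))
E
```

```text
clock: 9.55
tool_pos: [0.4519, -0.229, 0.1549]
eef_rot: [1.0, -0.025, -0.0, 0.0]
contact_force: [1.7, 0.4, -2.0]
opening: 0.237
finger_force: 24.8
[ 0.45189898 -0.22902503  0.15488347] [ 9.99695837e-01 -2.46619858e-02 -1.18562764e-04  7.21049493e-05] 0.23691040071358233
```

View pics/g2.png

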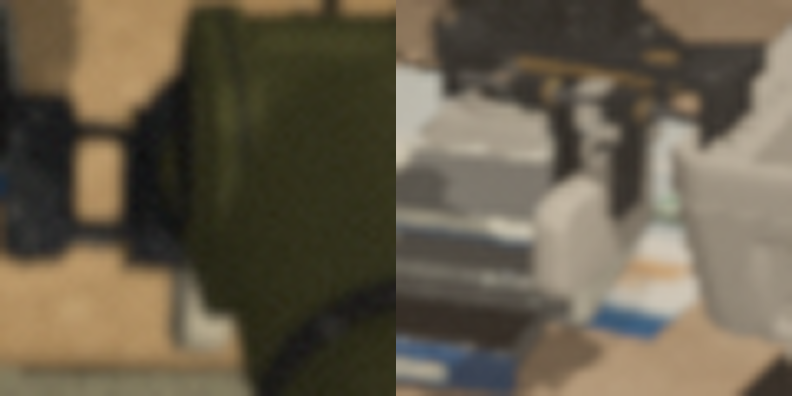

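The right-hand face is blank, so the keys should be on the left. I'll carry it to the pad with a turn of +1.75, which brings that face toward the robot side for a check.

```bash
python3 -m pendant '[{"claw":0.1,"dx":10,"dy":300,"dz":0,"twist":1.75},{"claw":0.1,"dx":10,"dy":300,"dz":0,"twist":1.75},{"claw":0.1,"dx":10,"dy":300,"dz":0,"twist":1.75},{"claw":0.1,"dx":10,"dy":300,"dz":0,"twist":1.75},{"claw":0.1,"dx":10,"dy":300,"dz":0,"twist":1.75},{"claw":0.1,"dx":10,"dy":300,"dz":0,"twist":1.75},{"claw":0.1,"dx":10,"dy":300,"dz":0,"twist":1.75},{"claw":0.1,"dx":10,"dy":300,"dz":0,"twist":1.75}]'
python3 -c "
from h import *
s=r.get_state();print(s['q'])"
```

```text
clock: 10.45
tool_pos: [0.4661, 0.0697, 0.1535]
eef_rot: [0.837, 0.547, 0.001, 0.001]
contact_force: [-0.1, -1.1, -1.8]
opening: 0.236
finger_force: 24.9
[ 0.08229734  0.68113425 -0.52646293  2.09435176  0.67487734  0.53393056
 -1.35741963]
```

```bash
python3 -m pendant '[{"claw":0.1,"dx":0,"dy":200,"dz":-20,"twist":0.55},{"claw":0.1,"dx":0,"dy":200,"dz":-20,"twist":0.55},{"claw":0.1,"dx":0,"dy":200,"dz":-20,"twist":0.55},{"claw":0.1,"dx":0,"dy":200,"dz":-20,"twist":0.55},{"claw":0.1,"dx":0,"dy":200,"dz":-20,"twist":0.55},{"claw":0.1,"dx":0,"dy":200,"dz":-20,"twist":0.55}]'
python3 - <<'E'
from h import *
s=r.get_state();p=s["tool_pos"];print(p,s["eef_rot"],s["opening"],s["q"])
w=[]
for cam in("top","scene"):
    im,d=eyes.snapshot(cam);u,v=pix(cam,p)[0].astype(int);k=30
    c=im[v-k:v+k,u-k:u+k];w.append(cv2.resize(c,(396,396),interpolation=cv2.INTER_CUBIC))
cv2.imwrite("pics/g3.png",np.hstack(w))
E
```

```text
clock: 11.05
tool_pos: [0.4655, 0.269, 0.133]
eef_rot: [0.661, 0.751, 0.001, 0.001]
contact_force: [-0.3, -1.4, -2.9]
opening: 0.234
finger_force: 24.9
[0.46551629 0.26902275 0.13295277] [6.60680151e-01 7.50666780e-01 7.37080489e-04 7.61707990e-04] 0.23383397826866492 [-0.23104522  0.80459619 -0.64691601  1.91231128  0.75902834  0.68511147
 -1.21890848]
```

View pics/g3.png

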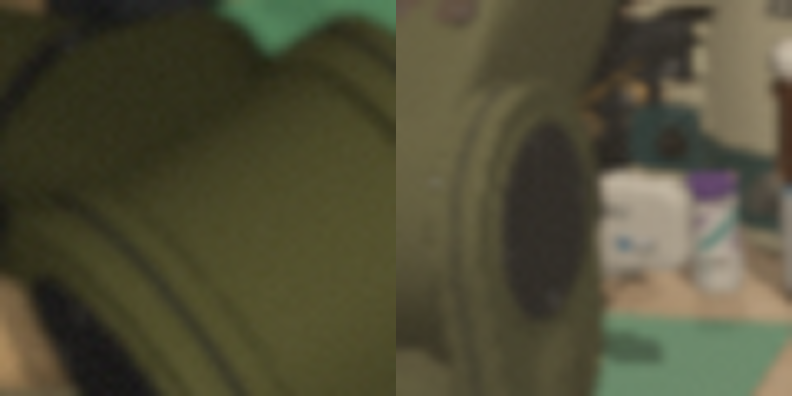

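The scene crop shows the meter at (645,230) with key markings on the face toward the robot (−x). So it must tip toward +x. I'll lower it onto the pad.

```bash
python3 -m pendant '[{"claw":0.1,"dx":0,"dy":0,"dz":-40,"twist":0},{"claw":0.1,"dx":0,"dy":0,"dz":-65,"twist":0},{"claw":0.1,"dx":0,"dy":0,"dz":-78,"twist":0},{"claw":0.1,"dx":0,"dy":0,"dz":-82,"twist":0},{"claw":0.1,"dx":0,"dy":0,"dz":-82,"twist":0},{"claw":0.1,"dx":0,"dy":0,"dz":-82,"twist":0}]'; python3 -m pendant '[{"claw":0.1,"dx":0,"dy":0,"dz":-1,"twist":0},{"claw":0.1,"dx":0,"dy":0,"dz":-2,"twist":0},{"claw":0.1,"dx":0,"dy":0,"dz":-2,"twist":0}]'
```

```text
clock: 11.75
tool_pos: [0.4647, 0.2687, 0.0518]
eef_rot: [0.661, 0.751, 0.001, 0.0]
contact_force: [-0.3, 0.3, -2.0]
opening: 0.234
finger_force: 24.9
clock: 12.05
tool_pos: [0.4641, 0.2686, 0.0491]
eef_rot: [0.66, 0.751, 0.0, 0.0]
contact_force: [-0.2, -0.1, -1.9]
opening: 0.235
finger_force: 24.9
```

```bash
python3 -m pendant '[{"claw":0.1,"dx":0,"dy":0,"dz":-1,"twist":0},{"claw":0.1,"dx":0,"dy":0,"dz":-2,"twist":0},{"claw":0.1,"dx":0,"dy":0,"dz":-2,"twist":0}]'
```

```text
clock: 12.35
tool_pos: [0.4638, 0.2684, 0.0466]
eef_rot: [0.66, 0.751, -0.0, 0.0]
contact_force: [0.2, -0.9, -1.8]
opening: 0.236
finger_force: 24.9
```

```bash
python3 -m pendant '[{"claw":0.1,"dx":0,"dy":0,"dz":-1,"twist":0},{"claw":0.1,"dx":0,"dy":0,"dz":-1,"twist":0}]'
```

```text
clock: 12.55
tool_pos: [0.4638, 0.2684, 0.0456]
eef_rot: [0.66, 0.751, -0.0, 0.0]
contact_force: [0.4, 0.0, -2.5]
opening: 0.238
finger_force: 24.9
```

```bash
python3 -m pendant '[{"claw":0.1,"dx":0,"dy":0,"dz":-1,"twist":0},{"claw":0.1,"dx":0,"dy":0,"dz":-1,"twist":0}]'
```

```text
clock: 12.75
tool_pos: [0.4638, 0.2684, 0.0446]
eef_rot: [0.66, 0.751, -0.0, 0.0]
contact_force: [-0.3, -0.4, -2.2]
opening: 0.236
finger_force: 24.9
```

```bash
python3 -m pendant '[{"claw":0.1,"dx":0,"dy":0,"dz":-2,"twist":0},{"claw":0.1,"dx":0,"dy":0,"dz":-4,"twist":0},{"claw":0.1,"dx":0,"dy":0,"dz":-4,"twist":0}]'
```

```text
clock: 13.05
tool_pos: [0.4637, 0.2683, 0.0404]
eef_rot: [0.66, 0.751, -0.0, 0.0]
contact_force: [-0.0, 0.6, -2.5]
opening: 0.233
finger_force: 24.9
```

```bash
python3 -m pendant '[{"claw":0.1,"dx":0,"dy":0,"dz":-1,"twist":0},{"claw":0.1,"dx":0,"dy":0,"dz":-1,"twist":0}]'
```

```text
clock: 13.25
tool_pos: [0.4639, 0.2684, 0.0396]
eef_rot: [0.66, 0.751, -0.0, 0.0]
contact_force: [-0.1, -0.2, -1.5]
opening: 0.236
finger_force: 24.9
```

```bash
python3 -m pendant '[{"claw":0.1,"dx":0,"dy":0,"dz":-1,"twist":0},{"claw":0.1,"dx":0,"dy":0,"dz":-1,"twist":0}]'
```

```text
clock: 13.45
tool_pos: [0.464, 0.2684, 0.0392]
eef_rot: [0.66, 0.751, 0.0, 0.0]
contact_force: [-0.3, -1.4, 3.6]
opening: 0.239
finger_force: 24.9
```

Resting on edge. I'll open in small steps while drifting +x, so the keys-side finger tips the meter onto the other finger.

```bash
python3 -m pendant '[{"claw":0.25,"dx":1,"dy":0.1,"dz":0.5,"twist":0},{"claw":0.27,"dx":2.5,"dy":0.3,"dz":0.5,"twist":0},{"claw":0.3,"dx":4.5,"dy":0.6,"dz":0.5,"twist":0},{"claw":0.32,"dx":6,"dy":0.8,"dz":0.5,"twist":0},{"claw":0.34,"dx":8,"dy":1,"dz":0.5,"twist":0},{"claw":0.36,"dx":9.5,"dy":1.2,"dz":0.5,"twist":0},{"claw":0.36,"dx":9.5,"dy":1.2,"dz":0.5,"twist":0}]' 3
python3 - <<'E'
from h import *
s=r.get_state();p=s["tool_pos"];print(s["moment"])
w=[]
im,d=eyes.snapshot("scene");u,v=pix("scene",p)[0].astype(int);k=22
cv2.imwrite("pics/g4.png",cv2.resize(im[v-k:v+k,u-10:u+50],(780,572),interpolation=cv2.INTER_CUBIC))
E
```

```text
clock: 14.15
tool_pos: [0.4736, 0.2696, 0.0392]
eef_rot: [0.661, 0.751, 0.0, 0.0]
contact_force: [0.7, -0.9, -0.5]
opening: 0.361
finger_force: 0.1
[-0.045566   -0.07824609  0.00603256]
```

View pics/g4.png

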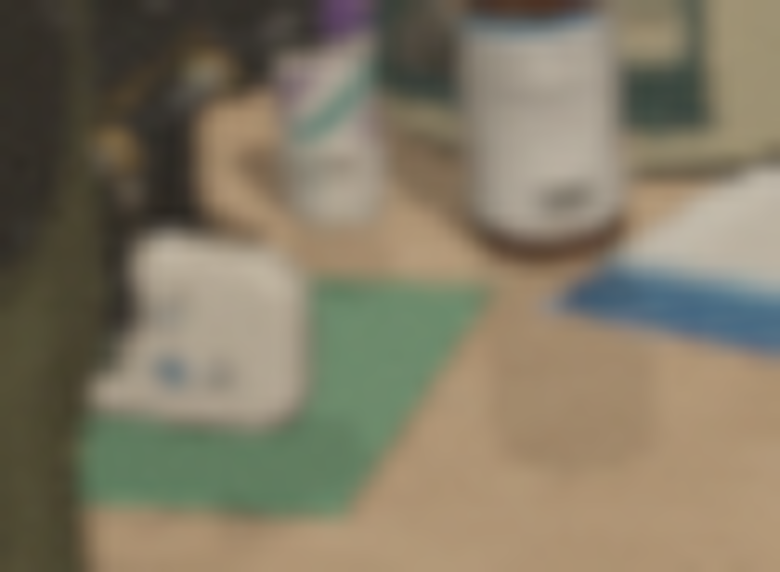

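The key face with the blue key at (170,370) faces the camera and the meter leans slightly away, so the direction is right. I'll keep tipping.

```bash
python3 -m pendant '[{"claw":0.38,"dx":2.5,"dy":0.3,"dz":0,"twist":0},{"claw":0.4,"dx":5,"dy":0.6,"dz":0,"twist":0},{"claw":0.43,"dx":8,"dy":1,"dz":0,"twist":0},{"claw":0.45,"dx":11,"dy":1.4,"dz":0,"twist":0},{"claw":0.46,"dx":13,"dy":1.6,"dz":0,"twist":0},{"claw":0.46,"dx":13,"dy":1.6,"dz":0,"twist":0}]'
python3 - <<'E'
from h import *
s=r.get_state();p=s["tool_pos"];print(s["moment"])
w=[]
im,d=eyes.snapshot("scene");u,v=pix("scene",p)[0].astype(int);k=22
cv2.imwrite("pics/g5.png",cv2.resize(im[v-k:v+k,u-10:u+50],(780,572),interpolation=cv2.INTER_CUBIC))
E
```

```text
clock: 14.8
tool_pos: [0.4871, 0.2713, 0.0393]
eef_rot: [0.661, 0.751, 0.0, 0.0]
contact_force: [0.8, 0.1, 1.3]
opening: 0.461
finger_force: 0.4
[-0.03037798 -0.17083429 -0.02687015]
```

View pics/g5.png

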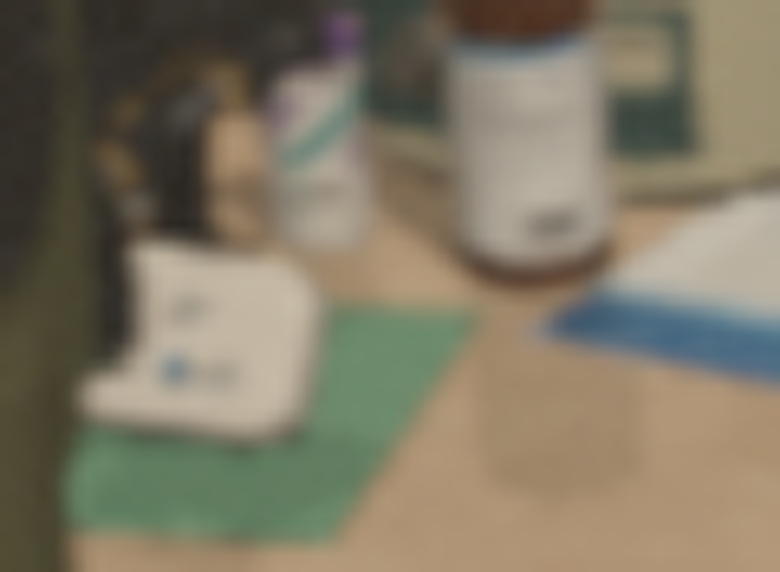

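It is leaning well back, with the keys brighter and facing more upward. Next: open further, then lower the fingers beside it.

```bash
python3 -m pendant '[{"claw":0.52,"dx":-1,"dy":0,"dz":0,"twist":0},{"claw":0.58,"dx":-2,"dy":-0.2,"dz":0,"twist":0},{"claw":0.64,"dx":-3,"dy":-0.3,"dz":0,"twist":0},{"claw":0.68,"dx":-4,"dy":-0.4,"dz":0,"twist":0},{"claw":0.7,"dx":-4,"dy":-0.4,"dz":-4,"twist":0},{"claw":0.7,"dx":-4,"dy":-0.4,"dz":-10,"twist":0},{"claw":0.7,"dx":-4,"dy":-0.4,"dz":-15,"twist":0},{"claw":0.7,"dx":-4,"dy":-0.4,"dz":-15,"twist":0}]'
```

```text
clock: 15.65
tool_pos: [0.4818, 0.2705, 0.0232]
eef_rot: [0.66, 0.751, -0.001, -0.0]
contact_force: [0.9, -0.7, -0.1]
opening: 0.704
finger_force: 0.3
```

```bash
python3 -m pendant '[{"claw":0.73,"dx":1,"dy":0.1,"dz":-3,"twist":0},{"claw":0.76,"dx":3,"dy":0.4,"dz":-5,"twist":0},{"claw":0.79,"dx":6,"dy":0.8,"dz":-5,"twist":0},{"claw":0.82,"dx":10,"dy":1.2,"dz":-5,"twist":0},{"claw":0.85,"dx":14,"dy":1.8,"dz":-5,"twist":0},{"claw":0.88,"dx":18,"dy":2.2,"dz":-5,"twist":0},{"claw":0.88,"dx":21,"dy":2.6,"dz":-5,"twist":0},{"claw":0.88,"dx":21,"dy":2.6,"dz":-5,"twist":0}]'
python3 - <<'E'
from h import *
s=r.get_state();p=s["tool_pos"]
im,d=eyes.snapshot("scene")
C=cloud("scene",d).reshape(-1,3);hsv=cv2.cvtColor(im,cv2.COLOR_BGR2HSV).reshape(-1,3)
m=(abs(C[:,0]-.5)<.06)&(abs(C[:,1]-.26)<.09)&(C[:,2]>.01)&(C[:,2]<.09)&(hsv[:,1]<90)&(hsv[:,2]>110)
P=C[m];print(len(P),P.min(0),P.max(0),np.percentile(P[:,2],[5,25,50,75,95]))
i,c=np.linalg.eigh(np.cov(P.T));print(i,c[:,0])
u,v=pix("scene",p)[0].astype(int);k=22
cv2.imwrite("pics/g6.png",cv2.resize(im[v-k:v+k,u-10:u+50],(780,572),interpolation=cv2.INTER_CUBIC))
E
```

```text
clock: 16.45
tool_pos: [0.504, 0.2735, 0.0193]
eef_rot: [0.661, 0.751, 0.0, 0.0]
contact_force: [0.5, -0.1, -1.0]
opening: 0.882
finger_force: 0.0
122 [0.45857564 0.20230535 0.01001325] [0.53283044 0.29499997 0.03486002] [0.0124047  0.01761761 0.02029337 0.02202984 0.02495192]
[1.51981998e-05 3.77856792e-04 5.36151580e-04] [-0.00618723 -0.05081775  0.99868878]
```

The depth points show the meter flat (top at z≈0.022, normal vertical) and free between the open fingers. I'll withdraw upward to finish letting go, then regrip across the width.

```bash
python3 -m pendant '[{"claw":0.95,"dx":0,"dy":0,"dz":30,"twist":0},{"claw":0.95,"dx":-20,"dy":-50,"dz":80,"twist":0},{"claw":0.95,"dx":-70,"dy":-100,"dz":110,"twist":0},{"claw":0.95,"dx":-70,"dy":-140,"dz":110,"twist":0},{"claw":0.95,"dx":-70,"dy":-160,"dz":110,"twist":0},{"claw":0.95,"dx":-70,"dy":-160,"dz":110,"twist":0}]'
python3 - <<'E'
from h import *
s=r.get_state();print(s["tool_pos"],s["eef_rot"])
for q in("meter_centre","amber_bottle"):
  pass
im,d=eyes.snapshot("top");cv2.imwrite("pics/t3.png",im)
for e in nets.place_of("top","meter_centre")[:2]:
    p=np.array(e["position"])*[512,384];print(e["confidence"],p,at_z("top",p,.0135))
C=cloud("top",d);z=C[...,2];hsv=cv2.cvtColor(im,cv2.COLOR_BGR2HSV)
m=(abs(C[...,0]-.5)<.07)&(abs(C[...,1]-.27)<.1)&(z>.013)&(z<.04)&~((hsv[...,0]>35)&(hsv[...,0]<95)&(hsv[...,1]>90))
P=C[m];print(len(P),cv2.minAreaRect(P[:,:2].astype(np.float32)),np.median(P,0))
a=cv2.resize(im[150:250,95:195],(396,396),interpolation=cv2.INTER_CUBIC);b=cv2.resize(im[160:240,210:290],(396,396),interpolation=cv2.INTER_CUBIC)
cv2.imwrite("pics/g7.png",np.hstack([a,b]))
m=(abs(C[...,0]-.505)<.09)&(abs(C[...,1]+.08)<.1)&(z>.018)&(z<.036)
P=C[m];print("tray",len(P),cv2.minAreaRect(P[:,:2].astype(np.float32)))
for q,zz in(("drawer_push",.0195),("drawer_well",.024)):
    for e in nets.place_of("top",q)[:1]:
        p=np.array(e["position"])*[512,384];print(q,e["confidence"],at_z("top",p,zz))
E
```

```text
clock: 17.1
tool_pos: [0.4312, 0.1051, 0.1298]
eef_rot: [0.663, 0.748, -0.004, 0.002]
contact_force: [0.5, 0.8, -1.3]
opening: 0.952
finger_force: 0.0
[0.4311903  0.10505247 0.12976521] [ 0.66332767  0.74831537 -0.00407222  0.00198007]
0.62 [144.6912 203.904 ] [[0.49846137 0.27371336 0.0135    ]]
427 ((0.4921485185623169, 0.2886817157268524), (0.06260354816913605, 0.08544324338436127), 6.810540676116943) [0.49370274 0.28900927 0.02296896]
tray 1194 ((0.5139021277427673, -0.08162681758403778), (0.12145274877548218, 0.17366673052310944), 7.798304557800293)
drawer_push 0.66 [[ 0.45491388 -0.07961834  0.0195    ]]
drawer_well 0.65 [[ 0.5114081  -0.07880689  0.024     ]]
```

View pics/g7.png

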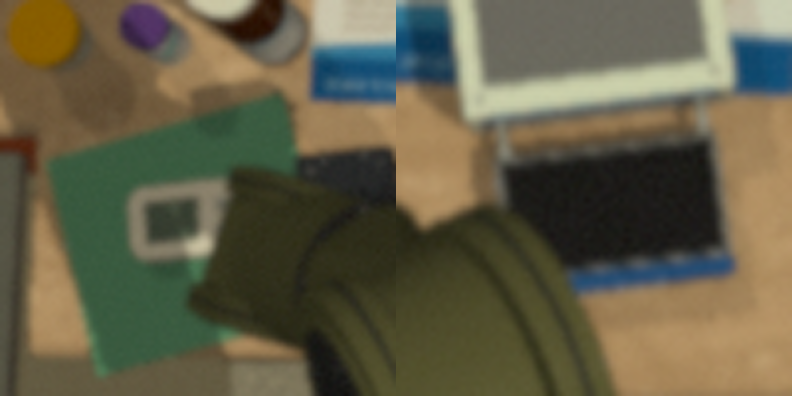

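The meter lies flat, keys and screen up, on the pad. The well is empty and open, with its floor corners near crop pixels (505,165), (712,140), (728,255) and (520,270).

```bash
python3 -m pendant '[{"claw":0.95,"dx":63,"dy":164,"dz":0,"twist":0.01},{"claw":0.95,"dx":63,"dy":164,"dz":0,"twist":0.01},{"claw":0.95,"dx":63,"dy":164,"dz":0,"twist":0.01},{"claw":0.95,"dx":63,"dy":164,"dz":-10,"twist":0.01},{"claw":0.95,"dx":63,"dy":164,"dz":-50,"twist":0.01},{"claw":0.95,"dx":63,"dy":164,"dz":-85,"twist":0.01},{"claw":0.95,"dx":63,"dy":164,"dz":-100,"twist":0.01},{"claw":0.95,"dx":63,"dy":164,"dz":-100,"twist":0.01}]'
python3 - <<'E'
from h import *
c=np.array([[505,165],[712,140],[728,255],[520,270]],float)
px=np.c_[210+(c[:,0]-396)/4.95-.4,160+c[:,1]/4.95-.4]
W=at_z("top",px,.024);print(W.round(4),W.mean(0))
im=cv2.imread("pics/t3.png");g=cv2.cvtColor(im,cv2.COLOR_BGR2GRAY)
vv,uu=np.mgrid[:384,:512]
m=(g<60)&(uu>225)&(uu<285)&(vv>180)&(vv<220)
# right half not occluded: columns profile
sub=(g<55).astype(np.uint8);n,l,st,ce=cv2.connectedComponentsWithStats(sub*((uu>228)&(uu<280)&(vv>183)&(vv<218)).astype(np.uint8))
k=1+np.argmax(st[1:,4]);print(st[k])
ys,xs=np.where(l==k);print(cv2.minAreaRect(at_z("top",np.c_[xs,ys],.024)[:,:2].astype(np.float32)))
E
```

```text
clock: 18.1
tool_pos: [0.4949, 0.278, 0.0273]
eef_rot: [0.656, 0.755, -0.002, -0.001]
contact_force: [0.4, 0.1, -0.8]
opening: 0.948
finger_force: 0.0
[[ 0.5359 -0.0123  0.024 ]
 [ 0.5536 -0.1482  0.024 ]
 [ 0.4779 -0.1588  0.024 ]
 [ 0.467  -0.0231  0.024 ]] [ 0.50859225 -0.08562121  0.024     ]
[229 189  46  25 867]
((0.5071629881858826, -0.07645244896411896), (0.07441958785057068, 0.14709234237670898), 7.215170860290527)
```

```bash
python3 -m pendant '[{"claw":0.95,"dx":0,"dy":-9,"dz":0,"twist":0},{"claw":0.95,"dx":0,"dy":-9,"dz":-10,"twist":0},{"claw":0.95,"dx":0,"dy":-9,"dz":-15.5,"twist":0},{"claw":0.95,"dx":0,"dy":-9,"dz":-15.5,"twist":0},{"claw":0.95,"dx":0,"dy":-9,"dz":-15.5,"twist":0}]'
```

```text
clock: 18.6
tool_pos: [0.4965, 0.2687, 0.014]
eef_rot: [0.657, 0.754, 0.0, -0.0]
contact_force: [-0.6, -0.0, -0.1]
opening: 0.945
finger_force: 0.0
```

```bash
python3 -m pendant '[{"claw":0.9,"dx":-1,"dy":0,"dz":-2.5,"twist":0},{"claw":0.8,"dx":-1,"dy":0,"dz":-2.5,"twist":0},{"claw":0.75,"dx":-1,"dy":0,"dz":-2.5,"twist":0},{"claw":0.6,"dx":-1,"dy":0,"dz":-2.5,"twist":0},{"claw":0.6,"dx":-1,"dy":0,"dz":-2.5,"twist":0},{"claw":0.6,"dx":-1,"dy":0,"dz":-2.5,"twist":0}]' 15
```

```text
clock: 19.2
tool_pos: [0.4955, 0.2686, 0.0113]
eef_rot: [0.657, 0.754, 0.0, 0.0]
contact_force: [-0.7, -0.0, 0.0]
opening: 0.694
finger_force: 15.0
```

```bash
python3 -m pendant '[{"claw":0.6,"dx":0,"dy":0,"dz":4,"twist":0},{"claw":0.6,"dx":0,"dy":0,"dz":15,"twist":0},{"claw":0.6,"dx":0,"dy":0,"dz":40,"twist":0},{"claw":0.6,"dx":0,"dy":0,"dz":80,"twist":0},{"claw":0.6,"dx":0,"dy":-40,"dz":110,"twist":0},{"claw":0.6,"dx":0,"dy":-80,"dz":110,"twist":0},{"claw":0.6,"dx":0,"dy":-120,"dz":110,"twist":0},{"claw":0.6,"dx":0,"dy":-160,"dz":110,"twist":0}]' 22
python3 -m pendant '[{"claw":0.6,"dx":5,"dy":-40,"dz":0,"twist":0},{"claw":0.6,"dx":10,"dy":-80,"dz":0,"twist":0},{"claw":0.6,"dx":13,"dy":-120,"dz":0,"twist":0},{"claw":0.6,"dx":13,"dy":-160,"dz":0,"twist":0},{"claw":0.6,"dx":13,"dy":-190,"dz":0,"twist":0},{"claw":0.6,"dx":13,"dy":-190,"dz":-20,"twist":0},{"claw":0.6,"dx":13,"dy":-190,"dz":-45,"twist":0},{"claw":0.6,"dx":13,"dy":-190,"dz":-50,"twist":0}]'
```

```text
clock: 20.0
tool_pos: [0.4953, 0.1068, 0.1223]
eef_rot: [0.657, 0.754, 0.0, 0.001]
contact_force: [0.9, -0.4, -2.7]
opening: 0.691
finger_force: 22.0
clock: 20.8
tool_pos: [0.5069, -0.0822, 0.0701]
eef_rot: [0.657, 0.754, -0.001, -0.001]
contact_force: [-0.4, 0.8, -1.4]
opening: 0.687
finger_force: 22.0
```

```bash
python3 -m pendant '[{"claw":0.6,"dx":1,"dy":-1,"dz":-10,"twist":0},{"claw":0.6,"dx":1,"dy":-1,"dz":-20,"twist":0},{"claw":0.6,"dx":1,"dy":-1,"dz":-24,"twist":0},{"claw":0.6,"dx":1,"dy":-1,"dz":-27,"twist":0},{"claw":0.6,"dx":1,"dy":-1,"dz":-28,"twist":0},{"claw":0.6,"dx":1,"dy":-1,"dz":-28,"twist":0}]'
```

```text
clock: 21.4
tool_pos: [0.5095, -0.0824, 0.0434]
eef_rot: [0.657, 0.754, 0.0, 0.0]
contact_force: [1.2, 0.5, -2.3]
opening: 0.693
finger_force: 22.0
```

```bash
python3 -m pendant '[{"claw":0.6,"dx":0,"dy":0,"dz":-1,"twist":0},{"claw":0.6,"dx":0,"dy":0,"dz":-3,"twist":0},{"claw":0.6,"dx":0,"dy":0,"dz":-4,"twist":0},{"claw":0.6,"dx":0,"dy":0,"dz":-4,"twist":0}]'
```

```text
clock: 21.8
tool_pos: [0.5093, -0.0826, 0.0391]
eef_rot: [0.657, 0.754, -0.0, -0.0]
contact_force: [0.4, -0.8, -2.2]
opening: 0.689
finger_force: 22.0
```

```bash
python3 -m pendant '[{"claw":0.6,"dx":0,"dy":0,"dz":-1,"twist":0},{"claw":0.6,"dx":0,"dy":0,"dz":-2.5,"twist":0},{"claw":0.6,"dx":0,"dy":0,"dz":-4,"twist":0},{"claw":0.6,"dx":0,"dy":0,"dz":-4,"twist":0}]'
```

```text
clock: 22.2
tool_pos: [0.5093, -0.0825, 0.035]
eef_rot: [0.657, 0.754, -0.0, -0.0]
contact_force: [0.0, -0.0, -1.5]
opening: 0.695
finger_force: 22.0
```

```bash
python3 -m pendant '[{"claw":0.6,"dx":0,"dy":0,"dz":-1,"twist":0},{"claw":0.6,"dx":0,"dy":0,"dz":-1,"twist":0}]'
```

```text
clock: 22.4
tool_pos: [0.5093, -0.0825, 0.0341]
eef_rot: [0.657, 0.754, -0.0, -0.0]
contact_force: [-0.0, 0.1, -2.0]
opening: 0.694
finger_force: 22.0
```

```bash
python3 -m pendant '[{"claw":0.6,"dx":0,"dy":0,"dz":-1,"twist":0},{"claw":0.6,"dx":0,"dy":0,"dz":-1,"twist":0}]'
```

```text
clock: 22.6
tool_pos: [0.5094, -0.0825, 0.0332]
eef_rot: [0.657, 0.754, 0.0, 0.0]
contact_force: [-0.4, -0.5, -2.2]
opening: 0.694
finger_force: 22.0
```

```bash
python3 -m pendant '[{"claw":0.6,"dx":0,"dy":0,"dz":-0.8,"twist":0},{"claw":0.6,"dx":0,"dy":0,"dz":-0.8,"twist":0},{"claw":0.71,"dx":0,"dy":0,"dz":-0.6,"twist":0},{"claw":0.74,"dx":0,"dy":0,"dz":-0.6,"twist":0},{"claw":0.78,"dx":0,"dy":0,"dz":0,"twist":0},{"claw":0.78,"dx":0,"dy":0,"dz":0,"twist":0}]'
python3 -m pendant '[{"claw":0.78,"dx":0,"dy":0,"dz":5,"twist":0},{"claw":0.78,"dx":0,"dy":0,"dz":20,"twist":0},{"claw":0.78,"dx":0,"dy":0,"dz":50,"twist":0},{"claw":0.5,"dx":0,"dy":0,"dz":90,"twist":0},{"claw":0,"dx":-45,"dy":-10,"dz":110,"twist":-0.15},{"claw":0,"dx":-90,"dy":-15,"dz":110,"twist":-0.3},{"claw":0,"dx":-90,"dy":-15,"dz":110,"twist":-0.45},{"claw":0,"dx":-90,"dy":-15,"dz":110,"twist":-0.6}]'
```

```text
clock: 23.2
tool_pos: [0.5096, -0.0825, 0.0334]
eef_rot: [0.657, 0.754, 0.0, 0.0]
contact_force: [-0.6, -0.5, -0.1]
opening: 0.779
finger_force: 0.0
clock: 24.0
tool_pos: [0.4176, -0.098, 0.144]
eef_rot: [0.852, 0.524, -0.001, 0.0]
contact_force: [0.5, 0.1, 0.2]
opening: 0.346
finger_force: 0.0
```

```bash
python3 -m pendant '[{"claw":0,"dx":0,"dy":-50,"dz":0,"twist":-0.96},{"claw":0,"dx":0,"dy":-100,"dz":0,"twist":-0.96},{"claw":0,"dx":0,"dy":-150,"dz":0,"twist":-0.96},{"claw":0,"dx":0,"dy":-170,"dz":0,"twist":-0.96},{"claw":0,"dx":0,"dy":-170,"dz":0,"twist":-0.96},{"claw":0,"dx":0,"dy":-170,"dz":0,"twist":-0.96},{"claw":0,"dx":0,"dy":-170,"dz":0,"twist":-0.96},{"claw":0,"dx":0,"dy":-170,"dz":0,"twist":-0.96}]'
python3 - <<'E'
from h import *
im,d=eyes.snapshot("top");C=cloud("top",d);z=C[...,2]
m=(abs(C[...,0]-.505)<.055)&(abs(C[...,1]+.083)<.09)&(z>.038)&(z<.06)
P=C[m];print(len(P),cv2.minAreaRect(P[:,:2].astype(np.float32)),np.percentile(P[:,2],[5,50,95]))
for q,zz in(("drawer_push",.0195),("meter_centre",.0345)):
    for e in nets.place_of("top",q)[:1]:
        p=np.array(e["position"])*[512,384];print(q,e["confidence"],at_z("top",p,zz))
cv2.imwrite("pics/g8.png",cv2.resize(im[155:235,205:295],(788,592)[::1],interpolation=cv2.INTER_CUBIC))
E
```

```text
clock: 24.8
tool_pos: [0.4194, -0.2673, 0.1436]
eef_rot: [0.997, 0.074, 0.0, 0.0]
contact_force: [0.0, 0.0, -0.6]
opening: 0.004
finger_force: 0.0
724 ((0.5078287124633789, -0.08298394083976746), (0.0706525593996048, 0.12562012672424316), 12.661513328552246) [0.03993007 0.04448126 0.0488739 ]
drawer_push 0.91 [[ 0.44730162 -0.09028509  0.0195    ]]
meter_centre 0.86 [[ 0.51584879 -0.08790143  0.0345    ]]
```

View pics/g8.png

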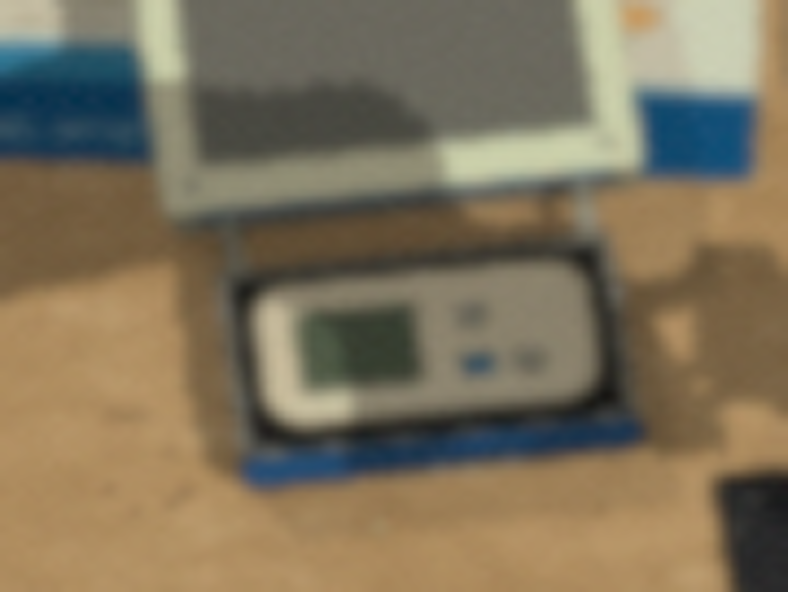

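The meter lies flat in the well, keys up, centred around (425,345), with clearance all round. Now to press the drawer shut.

```bash
python3 -m pendant '[{"claw":0,"dx":-2,"dy":50,"dz":0,"twist":0},{"claw":0,"dx":-2,"dy":100,"dz":0,"twist":0},{"claw":0,"dx":-2,"dy":150,"dz":0,"twist":0},{"claw":0,"dx":-2,"dy":171,"dz":-30,"twist":0},{"claw":0,"dx":-2,"dy":171,"dz":-75,"twist":0},{"claw":0,"dx":-2,"dy":171,"dz":-110,"twist":0},{"claw":0,"dx":-2,"dy":171,"dz":-126,"twist":0},{"claw":0,"dx":-2,"dy":171,"dz":-126,"twist":0}]'
python3 -m pendant '[{"claw":0,"dx":8,"dy":1,"dz":0,"twist":0},{"claw":0,"dx":15,"dy":2,"dz":0,"twist":0},{"claw":0,"dx":20,"dy":2.7,"dz":0,"twist":0},{"claw":0,"dx":25,"dy":3.4,"dz":0,"twist":0},{"claw":0,"dx":30,"dy":4,"dz":0,"twist":0},{"claw":0,"dx":37,"dy":5,"dz":0,"twist":0},{"claw":0,"dx":45,"dy":6,"dz":0,"twist":0},{"claw":0,"dx":45,"dy":6,"dz":0,"twist":0}]'
```

```text
clock: 25.75
tool_pos: [0.4246, -0.0994, 0.0335]
eef_rot: [0.997, 0.075, -0.005, 0.0]
contact_force: [0.4, 0.9, 1.0]
opening: 0.004
finger_force: 0.0
clock: 26.55
tool_pos: [0.4707, -0.0936, 0.0344]
eef_rot: [0.997, 0.074, -0.004, 0.0]
contact_force: [-0.4, 0.2, 0.1]
opening: 0.006
finger_force: 0.0
```

The tips stayed at z 0.034, just above the bar. I'll back out, go down, then retry.

```bash
python3 -m pendant '[{"claw":0,"dx":-20,"dy":-2.7,"dz":1,"twist":0},{"claw":0,"dx":-40,"dy":-5,"dz":1,"twist":0},{"claw":0,"dx":-54,"dy":-6,"dz":1,"twist":0},{"claw":0,"dx":-54,"dy":-4,"dz":1,"twist":0},{"claw":0,"dx":-54,"dy":-3,"dz":-8,"twist":0},{"claw":0,"dx":-54,"dy":-3,"dz":-17,"twist":0},{"claw":0,"dx":-54,"dy":-3,"dz":-17,"twist":0},{"claw":0,"dx":-54,"dy":-3,"dz":-17,"twist":0}]'
python3 - <<'E'
from h import *
im,d=eyes.snapshot("scene");im,d=eyes.snapshot("top")
for c in ("top","scene"):
  for q,zz in(("drawer_push",.0195),("meter_centre",.0345)):
    for e in nets.place_of(c,q)[:1]:
        p=np.array(e["position"])*[512,384];print(c,q,e["confidence"],at_z(c,p,zz))
E
```

```text
clock: 27.35
tool_pos: [0.4226, -0.0985, 0.0224]
eef_rot: [0.997, 0.074, -0.011, -0.002]
contact_force: [-1.0, 0.3, 0.2]
opening: 0.004
finger_force: 0.0
scene drawer_push 0.62 [[ 0.4627389  -0.07733619  0.0195    ]]
scene meter_centre 0.61 [[ 0.48781334 -0.08805687  0.0345    ]]
```

```bash
python3 -m pendant '[{"claw":0,"dx":5,"dy":1.5,"dz":-4,"twist":0},{"claw":0,"dx":10,"dy":2.5,"dz":-4,"twist":0},{"claw":0,"dx":15,"dy":3.5,"dz":-4,"twist":0},{"claw":0,"dx":20,"dy":4.5,"dz":-4,"twist":0},{"claw":0,"dx":24,"dy":5,"dz":-4,"twist":0},{"claw":0,"dx":28,"dy":6,"dz":-4,"twist":0},{"claw":0,"dx":32,"dy":6.5,"dz":-4,"twist":0},{"claw":0,"dx":32,"dy":6.5,"dz":-4,"twist":0}]'
```

```text
clock: 28.45
tool_pos: [0.4543, -0.0924, 0.0188]
eef_rot: [0.997, 0.074, -0.011, -0.001]
contact_force: [-1.7, -1.4, 1.1]
opening: 0.003
finger_force: 0.8
```

```bash
python3 -m pendant '[{"claw":0,"dx":4,"dy":0.6,"dz":0,"twist":0},{"claw":0,"dx":10,"dy":1.4,"dz":0,"twist":0},{"claw":0,"dx":16,"dy":2.2,"dz":0,"twist":0},{"claw":0,"dx":22,"dy":3,"dz":0,"twist":0},{"claw":0,"dx":28,"dy":3.8,"dz":0,"twist":0},{"claw":0,"dx":34,"dy":4.6,"dz":0,"twist":0},{"claw":0,"dx":40,"dy":5.4,"dz":0,"twist":0},{"claw":0,"dx":43,"dy":5.8,"dz":0,"twist":0}]'
python3 -m pendant '[{"claw":0,"dx":5,"dy":0.7,"dz":0,"twist":0},{"claw":0,"dx":11,"dy":1.5,"dz":0,"twist":0},{"claw":0,"dx":17,"dy":2.3,"dz":0,"twist":0},{"claw":0,"dx":23,"dy":3.1,"dz":0,"twist":0},{"claw":0,"dx":29,"dy":3.9,"dz":0,"twist":0},{"claw":0,"dx":35,"dy":4.7,"dz":0,"twist":0},{"claw":0,"dx":40,"dy":5.4,"dz":0,"twist":0},{"claw":0,"dx":43,"dy":5.8,"dz":0,"twist":0}]'
```

```text
clock: 29.25
tool_pos: [0.4978, -0.0865, 0.0188]
eef_rot: [0.997, 0.074, -0.011, -0.001]
contact_force: [-3.4, -2.7, 1.0]
opening: 0.006
finger_force: 1.9
clock: 30.05
tool_pos: [0.5398, -0.0808, 0.0188]
eef_rot: [0.997, 0.074, -0.012, -0.001]
contact_force: [-4.1, -2.2, 2.9]
opening: 0.007
finger_force: 2.6
```

```bash
python3 -m pendant '[{"claw":0,"dx":3,"dy":0.4,"dz":0,"twist":0},{"claw":0,"dx":6,"dy":0.8,"dz":0,"twist":0},{"claw":0,"dx":9,"dy":1.2,"dz":0,"twist":0},{"claw":0,"dx":11,"dy":1.5,"dz":0,"twist":0},{"claw":0,"dx":12,"dy":1.6,"dz":0,"twist":0},{"claw":0,"dx":12,"dy":1.6,"dz":0,"twist":0}]'
```

```text
clock: 30.65
tool_pos: [0.5514, -0.0793, 0.0188]
eef_rot: [0.997, 0.074, -0.012, -0.001]
contact_force: [-5.2, -2.5, 3.0]
opening: 0.004
finger_force: 2.5
```

```bash
python3 -m pendant '[{"claw":0,"dx":1,"dy":0.1,"dz":0,"twist":0},{"claw":0,"dx":2,"dy":0.3,"dz":0,"twist":0},{"claw":0,"dx":2,"dy":0.3,"dz":0,"twist":0}]'
```

```text
clock: 30.95
tool_pos: [0.5533, -0.0791, 0.0188]
eef_rot: [0.997, 0.074, -0.012, -0.001]
contact_force: [-4.9, -3.1, 3.0]
opening: 0.003
finger_force: 2.6
```

```bash
python3 -m pendant '[{"claw":0,"dx":1,"dy":0.1,"dz":0,"twist":0},{"claw":0,"dx":1.5,"dy":0.2,"dz":0,"twist":0},{"claw":0,"dx":1.5,"dy":0.2,"dz":0,"twist":0}]'
```

```text
clock: 31.25
tool_pos: [0.5543, -0.079, 0.0188]
eef_rot: [0.997, 0.074, -0.013, -0.001]
contact_force: [-5.4, -3.4, 3.6]
opening: 0.003
finger_force: 3.1
```

```bash
python3 -m pendant '[{"claw":0,"dx":1,"dy":0.1,"dz":0,"twist":0},{"claw":0,"dx":2,"dy":0.3,"dz":0,"twist":0},{"claw":0,"dx":2,"dy":0.3,"dz":0,"twist":0}]'
```

```text
clock: 31.55
tool_pos: [0.5545, -0.0789, 0.0188]
eef_rot: [0.997, 0.074, -0.014, -0.0]
contact_force: [-9.6, -2.8, 7.7]
opening: -0.001
finger_force: 4.9
```

```bash
python3 -m pendant '[{"claw":0,"dx":1,"dy":0.1,"dz":0,"twist":0},{"claw":0,"dx":1.5,"dy":0.2,"dz":0,"twist":0},{"claw":0,"dx":1.5,"dy":0.2,"dz":0,"twist":0}]'
```

```text
clock: 31.85
tool_pos: [0.5546, -0.079, 0.0187]
eef_rot: [0.997, 0.074, -0.016, -0.0]
contact_force: [-12.2, -3.4, 8.8]
opening: 0.01
finger_force: 6.2
```

The end stop is felt again at the same place (12 N). I'll release slowly over the first 16 mm, then clear away.

```bash
python3 -m pendant '[{"claw":0,"dx":-6,"dy":-0.8,"dz":0,"twist":0},{"claw":0,"dx":-12,"dy":-1.6,"dz":0,"twist":0},{"claw":0,"dx":-18,"dy":-2.4,"dz":0,"twist":0},{"claw":0,"dx":-26,"dy":-3.5,"dz":0,"twist":0},{"claw":0,"dx":-40,"dy":-5.4,"dz":0,"twist":0},{"claw":0,"dx":-40,"dy":-5.4,"dz":0,"twist":0}]'
python3 -m pendant '[{"claw":0,"dx":-50,"dy":-7,"dz":0,"twist":0},{"claw":0,"dx":-75,"dy":-10,"dz":40,"twist":0},{"claw":0,"dx":-75,"dy":-30,"dz":90,"twist":0},{"claw":0,"dx":-75,"dy":-80,"dz":130,"twist":0},{"claw":0,"dx":-75,"dy":-130,"dz":130,"twist":0},{"claw":0,"dx":-75,"dy":-180,"dz":130,"twist":0},{"claw":0,"dx":-75,"dy":-180,"dz":130,"twist":0},{"claw":0,"dx":-75,"dy":-180,"dz":130,"twist":0}]'
python3 - <<'E'
from h import *
im,d=eyes.snapshot("top");C=cloud("top",d);z=C[...,2];hsv=cv2.cvtColor(im,cv2.COLOR_BGR2HSV)
m=np.zeros(z.shape,bool);m[170:235,205:290]=1
m&=(hsv[...,0]>95)&(hsv[...,0]<130)&(hsv[...,1]>90)&(z>.015)&(z<.045)
P=C[m];print(len(P),cv2.minAreaRect(P[:,:2].astype(np.float32)))
for q in("drawer_push",):
    for e in nets.place_of("top",q)[:1]:
        p=np.array(e["position"])*[512,384];print(q,e["confidence"],at_z("top",p,.0195))
# bystanders versus the first picture
D0=cloud("top",np.load("top0.npy"))
for n,x,y in(("amber",.64,.2),("can",.636,.29),("yellow",.63,.38),("wpot",.535,-.509),("tape",.456,-.521),("syrup",.514,-.573)):
    o=[]
    for K in(D0,C):
        mm=(np.hypot(K[...,0]-x,K[...,1]-y)<.05)&(K[...,2]>.01);o.append((mm.sum(),K[mm].mean(0).round(3)))
    print(n,o)
E
```

```text
clock: 32.45
tool_pos: [0.5187, -0.0822, 0.0192]
eef_rot: [0.997, 0.075, -0.011, -0.002]
contact_force: [0.1, -0.4, 0.1]
opening: 0.007
finger_force: 0.0
clock: 33.25
tool_pos: [0.4453, -0.2662, 0.1492]
eef_rot: [0.997, 0.072, -0.01, -0.001]
contact_force: [0.5, -0.1, 0.1]
opening: 0.003
finger_force: 0.0
152 ((0.5555934309959412, -0.07680873572826385), (0.015702152624726295, 0.14086981117725372), 5.264780044555664)
drawer_push 0.92 [[ 0.5509294  -0.07474157  0.0195    ]]
amber [(np.int64(583), array([0.646, 0.209, 0.146])), (np.int64(584), array([0.646, 0.209, 0.146]))]
can [(np.int64(221), array([0.644, 0.301, 0.068])), (np.int64(224), array([0.644, 0.301, 0.068]))]
yellow [(np.int64(311), array([0.642, 0.393, 0.055])), (np.int64(313), array([0.642, 0.393, 0.055]))]
wpot [(np.int64(337), array([ 0.548, -0.519,  0.057])), (np.int64(335), array([ 0.548, -0.519,  0.058]))]
tape [(np.int64(206), array([ 0.451, -0.521,  0.016])), (np.int64(215), array([ 0.451, -0.521,  0.016]))]
syrup [(np.int64(387), array([ 0.52 , -0.578,  0.09 ])), (np.int64(388), array([ 0.52 , -0.578,  0.09 ]))]
```

The bar is back at its shut position and stays there with the robot clear. None of the other things have moved. I'm handing the job in.

```bash
python3 -c "
from plant import r
print(r.finish_job())"
```

```text
the job is handed in; nothing more can be done
None
```

I did the task in the order asked and handed it in at about 33 s: the meter lies flat, keys up, in the drawer, the drawer was still shut after I let go, and the other things have not moved.

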